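# Snap the dowel case lid shut all round

## Task

The lid of the dowel case on the bench is held only at its corners: the rim section on each of its four sides still stands up. Press all four rim sections down with the fingertips until each one clicks shut and lies flat. Do not lift or tip the case or shove it away from its place, and leave the plane, the screwdriver and the glue bottle alone.

Things in the scene. Friction and masses are not known exactly. Their poses are not given: they have to be found in the camera images.
- case: loose low rectangular black plastic case with a grey lid, about 0.9 kg in all, 200 mm (its x) by 140 mm (its y), 60 mm high to the top of the closed lid; origin at the centre of its underside, z up.
- lid_mid (a point): centre of the lid's clear panel, on its upper face, 57 mm above the bench; panel 136 x 76 mm, dowel pins show through. Round it: four fixed grey corner pads 30 x 30 mm (top 60 mm) and between them four hinged grey rim sections, one per side, 32 mm from crease (beside the panel) to outer edge, 3 mm thick. All start sprung up, sloping up outward, outer edge about 12 mm above its shut height.
- front_press (a point): point on the upper face of the rim section on the case's -x side (short side, section 73 mm long), half-way along, 24 mm out from its crease; moves with it. Shut, it is 60 mm above the bench; standing up, about 69 mm. Pressed straight down here it resists with about 9 N at first, less as it goes; past half-way it snaps down by itself and stays shut.
- far_press (a point): the same point on the rim section of the case's +x side (short side, 73 mm long)
- left_press (a point): the same point on the rim section of the case's +y side (long side, 133 mm long)
- right_press (a point): the same point on the rim section of the case's -y side (long side, 133 mm long)
- front (a joint): angle of the rim section on the case's -x side, rad: 0 standing up, 0.40 clicked shut and flat; it rests only at either end
- far (a joint): the same for the case's +x side
- left (a joint): the same for the case's +y side
- right (a joint): the same for the case's -y side
- plane_mid (a point): bystander: small wooden hand plane lying 200 mm to the case's +y side, 170 x 52 mm, about 90 mm high; this point is in the middle of its wooden body, 21 mm up. Not to be moved.
- screwdriver: bystander: wooden-handled screwdriver lying about 170 mm to the case's -y side, roughly parallel to its long side. Not to be moved.
- glue: bystander: upright white glue bottle 56 mm across and 110 mm high, about 210 mm to the case's +x side; origin at its underside. Not to be moved.
Mind the look-alikes: they are no part of the job. Of the things shaped like the case, the black one is meant.

How it is judged:
At the end, for the whole second after the job is handed in: all four rim sections are shut (each joint above 0.36 of 0.40 rad), and the case stands flat (within 0.05 rad) and at rest, less than 40 mm from where it began (value of joint each of front, far, left, right above 0.36 rad and distance of case from where it was at the start of the episode below 0.04 m and angle between case's own z axis and vertical below 0.05 rad and linear speed of case below 0.02 m/s); the robot touches nothing.
It fails at once if the case is lifted (more than 12 mm) or tipped (more than 0.15 rad) (height (world z) of case above 0.012 m or angle between case's own z axis and vertical above 0.15 rad).
It fails at once if the case is shoved more than 60 mm from its place (distance of case from where it was at the start of the episode above 0.06 m).
It fails at once if the plane, the screwdriver or the glue bottle is moved more than 25 mm (distance of any of plane_mid, screwdriver, glue from where it was at the start of the episode above 0.025 m).
It also fails if it takes over 51 s, if anything falls off the work surface, if the arm or the gripper's body presses on something with over 40 N, if the wrist force passes 120 N, or if a joint passes its speed limit or range.

## Robot

A 6-joint arm with a two-finger parallel gripper is mounted at the origin on the work surface. World frame = base frame: x ahead of the robot, y to its left, z up, the work surface at z = 0. Lengths are in m, angles in rad, forces in N, time in s.
With the tool pointing down it reaches from about 0.4 to 0.825 m from the base axis. Payload 7 kg.
Tool frame: the origin (TCP) lies between the finger pads; the fingertips stand 25 mm ahead of it and the grasp point (between the pads) lies 6 mm ahead of it (arm.tip_extent is the z of the fingertips in the tool frame, in m); z points along the fingers, x is the direction in which the jaws open and shut, and the axes are right-handed (so a half turn about z gives the same grasp; the last joint's range is limited). The gripper opens to 88 mm and grips with 3 to 60 N. Pads are 19 mm wide; open, the fingers measure 130 mm over their backs; the gripper's body (78 mm by 193 mm) begins 47 mm behind the grasp point.
Start: joints at [-0.958, 0.359, 0.012, 0, -1.224, -0.288], TCP at [0.215, -0.64, 0.252] pointing down, gripper open.
Joint ranges: [-3.07, 3.07], [-1.43, 2.12], [-1.02, 1.25], [-3.03, 1.67], [-3.05, -0], [-3.03, 3.03]. Speed limits (rad/s): [2.39, 2.39, 3.01, 3.14, 3.14, 3.14].

## Interface

Orientations are given as [roll, pitch, yaw] about the fixed x, y, z axes, in that order (R = Rz(yaw) Ry(pitch) Rx(roll)).
In Python, from station import monitor, grab_frame, job_done, arm gives the robot as it stands.
- The arm moves only by the shell command python3 -m jog 'ROWS' [FORCE]. ROWS is JSON, a list that holds one entry, the list of rows, each a list of 7 numbers: the shift along the world's x, y, z in m, then the turn, a rotation vector about the world's x, y, z in rad, then the opening, from 0 (shut) to 1 (fully open). In form: [[[dx, dy, dz, ax, ay, az, claw], ...]]. A call has 1 to 20 rows; each row shifts and turns the commanded pose from where the row before left it; what a row does not reach is not made up. A row lasts 1/8 s, in which the tool goes at most 62.5 mm and 10.7 degrees, less where a joint would pass 70% of its speed; a pose out of reach is approached as far as the arm can. A call is refused whole if a number of a shift passes 0.0625 or a number of a turn 0.188, either way. A call with a gripper value outside its range is refused whole. The fingers move at their own pace and stop on an object; FORCE is the grip in N (left out, the last holds). Time passes only in rows, so rows that do not move let the fingers close. It gives the time, the measured TCP pose, the force and the opening at its end, in the units of the state.
- monitor.get_state(): the state, without advancing time (a new reading comes with each control period).
- grab_frame(name): name is "scene" or "side" or "wrist"; returns a dict with "pixels" (420x560x3 uint8, red, green, blue), "K" (3x3 intrinsics, pixels), "view" (4x4, takes a point from world to camera coordinates); the wrist camera has in their place "hand_eye" (4x4, takes a point from camera to tool coordinates, whose origin is the TCP and whose axes are the tool frame's). Camera axes: x right, y down, z forward; pixel columns grow to the right and rows downward; lengths in m; the calibration is good to about 2 mm. A picture is of the moment at which its call begins: read the wrist's pose just before it. There is no depth.
- job_done(): hands the job in, once; it reports no verdict.
The state is a dict: "t": time; "q": joint angles; "qd": joint speeds; "joint_efforts": joint torques, N m; "eef_pos": TCP position; "ee_rot": TCP orientation; "force": force on the tool from outside, world axes, zero at the start; "moment": the same for the moment, N m; "width": finger opening in m.
Only numpy, scipy, OpenCV 4.12 (cv2) and the standard library are available. Lean on these libraries where they do the work, as an engineer would, in place of code of your own. Each camera call takes 0.05 s, during which the arm holds its last target.

## Working session

There is one attempt and no reset: what is moved stays moved. The work goes in short steps, Python scripts to look and compute and a shell command to move; the robot and the scene stay as the last step left them, time stands still between calls to the robot, and variables do not carry over. Pictures are saved under pics/ and viewed, and the job is handed in when it is done.

```bash
mkdir -p pics; ls; python3 - <<'E'
from station import monitor, grab_frame, arm
import cv2,json
s=monitor.get_state();print(s)
for n in("scene","side","wrist"):
    f=grab_frame(n);cv2.imwrite(f"pics/{n}0.png",f["pixels"][...,::-1])
    print(n,f["K"],f.get("view",f.get("hand_eye")))
E
```

```text
pics
{'t': 0.0, 'q': array([-9.57871295e-01,  3.59424523e-01,  1.10568952e-02, -3.63672709e-04,
       -1.22409525e+00, -2.88141303e-01]), 'qd': array([-6.76137582e-04, -8.87970469e-04,  3.70043140e-05, -2.31607766e-03,
       -2.53078826e-03, -3.13138768e-04]), 'joint_efforts': array([ 1.17770705e-04, -5.82722032e+01,  2.93058336e+01,  6.99735403e+00,
        6.91729132e-03, -1.60240966e-04]), 'eef_pos': array([ 0.21525997, -0.63928238,  0.25059502]), 'ee_rot': array([-3.14144680e+00, -1.69500511e-03,  1.89545607e+00]), 'force': array([ 0.10078501,  0.17644208, -0.06932127]), 'moment': array([-0.02839358,  0.06786956,  0.01248224]), 'width': 0.08768872902416656}
scene [[505.4697925    0.         272.60098883]
 [  0.         505.4697925  203.32807292]
 [  0.           0.           1.        ]] [[-0.70830437  0.70588488 -0.00560765  0.40025485]
 [ 0.59931064  0.59712931 -0.53316352 -0.30908613]
 [-0.37300358 -0.38100277 -0.84599363  1.40433978]
 [ 0.          0.          0.          1.        ]]
side [[442.96729154   0.         273.83499156]
 [  0.         442.96729154 205.7078842 ]
 [  0.           0.           1.        ]] [[-0.81233545 -0.58312358 -0.00883256  0.48955398]
 [-0.4287042   0.60734835 -0.66883532  0.28883095]
 [ 0.39537808 -0.53953208 -0.74335812  1.01063105]
 [ 0.          0.          0.          1.        ]]
wrist [[362.56224774   0.         282.868565  ]
 [  0.         362.56224774 204.42530036]
 [  0.           0.           1.        ]] [[ 9.99999560e-01  2.39956773e-04  9.06974159e-04 -2.04608752e-04]
 [-4.88799679e-04  9.58418184e-01  2.85367038e-01 -7.70759744e-02]
 [-8.00784772e-04 -2.85367356e-01  9.58417879e-01 -1.33819620e-01]
 [ 0.00000000e+00  0.00000000e+00  0.00000000e+00  1.00000000e+00]]
```

View pics/scene0.png

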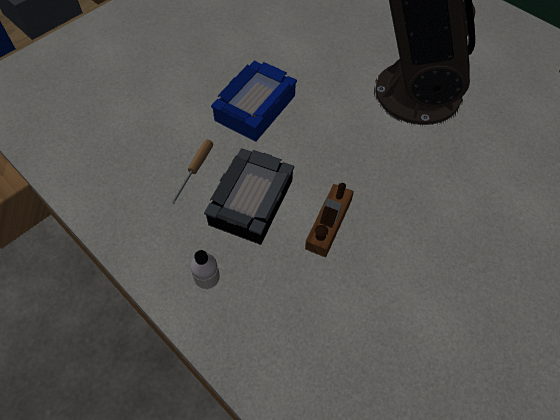

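View pics/side0.png

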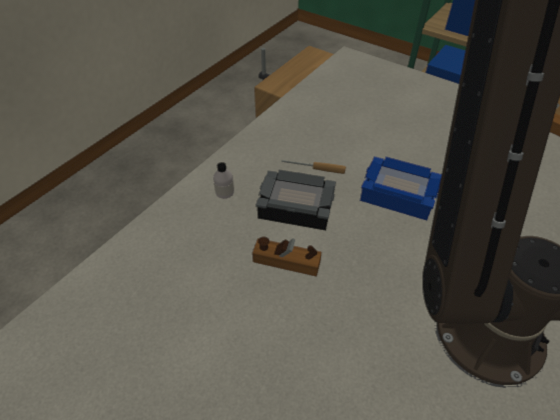

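View pics/wrist0.png

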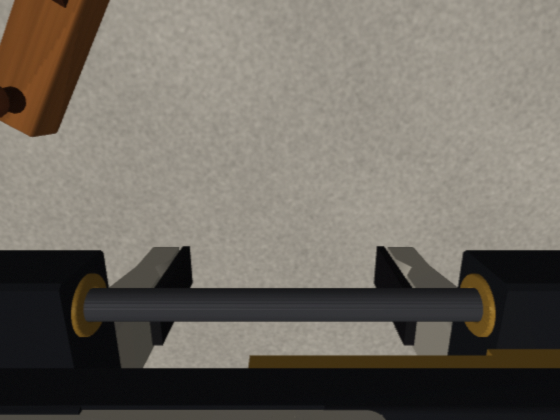

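Two box-shaped candidates in the scene view: blue at (255,100) and black with a grey lid at (250,195). The black one fits, because it is black and has the screwdriver, plane and glue bottle around it. I'll confirm with an enlarged crop.

```bash
python3 - <<'E'
import cv2,numpy as np
a=cv2.imread('pics/scene0.png')[140:250,195:305];b=cv2.imread('pics/side0.png')[160:240,245:350]
g=lambda i:np.clip(255*(i/255.)**.6,0,255).astype('uint8')
cv2.imwrite('pics/c1.png',g(cv2.resize(a,None,fx=5,fy=5,interpolation=cv2.INTER_CUBIC)))
cv2.imwrite('pics/c2.png',g(cv2.resize(b,None,fx=6,fy=6,interpolation=cv2.INTER_CUBIC)))
E
```

```text
(no output)
```

View pics/c1.png

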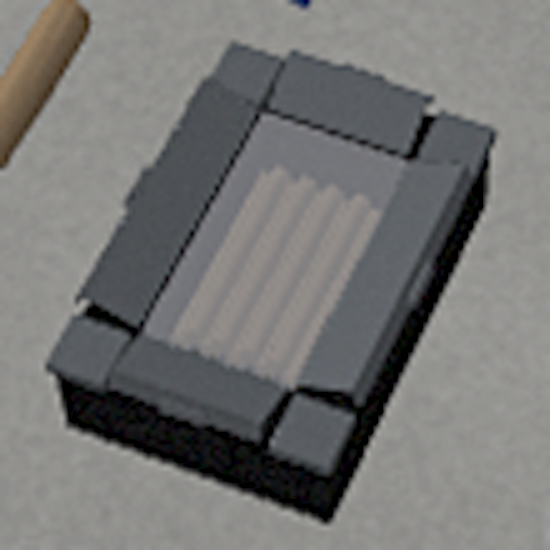

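View pics/c2.png

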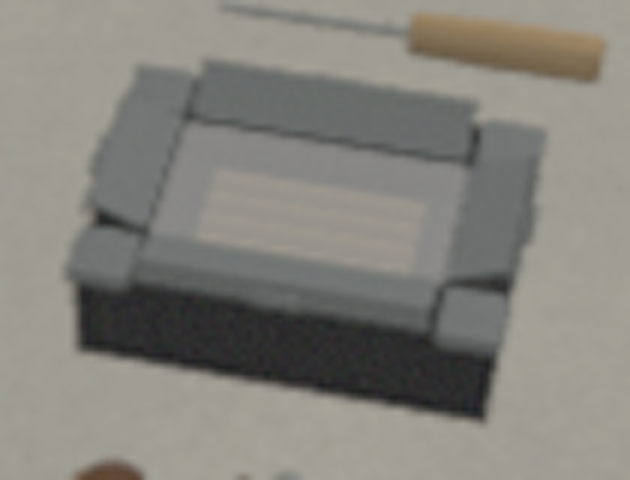

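```bash
cat > h.py <<'E'
import numpy as np,cv2
from station import grab_frame
def ray(f,uv,z,V=None):
    V=f["view"] if V is None else V;R=V[:3,:3];t=V[:3,3]
    d=R.T@np.linalg.inv(f["K"])@np.r_[uv,1];c=-R.T@t
    return (c+d*(z-c[2])/d[2])[:2]
E
python3 - <<'E'
from h import *
S=[(235,43),(495,133),(332,475),(48,368)]
D=[(138,66),(545,128),(500,352),(70,278)]
for n,P,k,o in(("scene",S,5,(195,140)),("side",D,6,(245,160))):
    f=grab_frame(n)
    W=np.array([ray(f,(np.array(p)+.5)/k-.5+np.array(o),.06) for p in P])
    print(n,W.round(4).tolist(),'c',W.mean(0).round(4),'sides',np.linalg.norm(np.roll(W,-1,0)-W,axis=1).round(3))
    r=cv2.minAreaRect(W.astype('f4'));
    for i in range(4):
        v=W[(i+1)%4]-W[i];print(np.degrees(np.arctan2(v[1],v[0])).round(2))
f=grab_frame("scene")
for n,u,z in(("glue",(206,283),0.0),("plane",(330,222),.021),("sd",(192,170),.015)):print(n,ray(f,u,z))
E
```

```text
scene [[0.5084, -0.163], [0.4585, -0.0361], [0.6414, 0.0413], [0.693, -0.0875]] c [ 0.5753 -0.0613] sides [0.136 0.199 0.139 0.2  ]
111.47
22.94
-68.14
-157.76
side [[0.6896, -0.0909], [0.5071, -0.1674], [0.4526, -0.0357], [0.633, 0.0382]] c [ 0.5706 -0.0639] sides [0.198 0.142 0.195 0.141]
-157.25
112.45
22.3
-66.32
glue [0.78817309 0.01786145]
plane [0.49247084 0.1138306 ]
sd [ 0.61880595 -0.22781633]
```

The crop confirms the black case with its grey lid and four raised sections. Both views agree within about 5 mm: centre (0.573, -0.0625), yaw 22.5°, sides 0.198 × 0.14. The +x end faces the glue bottle. Next I close the fingers and go above the right press point at (0.596, -0.119).

```bash
python3 -m jog '[[[0.024,0.0325,0,0,0,0.00425,0],[0.024,0.0325,0,0,0,0.00425,0],[0.024,0.0325,0,0,0,0.00425,0],[0.024,0.0325,0,0,0,0.00425,0],[0.024,0.0325,0,0,0,0.00425,0],[0.024,0.0325,0,0,0,0.00425,0],[0.024,0.0325,0,0,0,0.00425,0],[0.024,0.0325,0,0,0,0.00425,0],[0.024,0.0325,0,0,0,0.00425,0],[0.024,0.0325,0,0,0,0.00425,0],[0.024,0.0325,0,0,0,0.00425,0],[0.024,0.0325,0,0,0,0.00425,0],[0.024,0.0325,0,0,0,0.00425,0],[0.024,0.0325,0,0,0,0.00425,0],[0.024,0.0325,0,0,0,0.00425,0],[0.024,0.0325,0,0,0,0.00425,0],[0,0,0,0,0,0,0],[0,0,0,0,0,0,0]]]'
python3 - <<'E'
from h import *
from station import monitor
s=monitor.get_state();print(s)
f=grab_frame("wrist");cv2.imwrite("pics/w1.png",f["pixels"][...,::-1])
f=grab_frame("scene");cv2.imwrite("pics/s1.png",f["pixels"][...,::-1])
E
```

```text
t: 2.55
eef_pos: [0.5991, -0.1196, 0.2513]
ee_rot: [-3.141, -0.0, 1.964]
force: [-0.1, 0.3, -1.1]
width: 0.0003
{'t': 2.55, 'q': array([ 1.22230408e-01,  2.54815020e-01, -1.35978551e-01,  6.79963073e-06,
       -1.18063278e+00, -1.29975510e+00]), 'qd': array([-0.01608713, -0.0080035 , -0.00573395,  0.00075345, -0.00038215,
        0.00081509]), 'joint_efforts': array([ 7.42350854e-01, -4.89618731e+01,  2.89883173e+01,  6.85278386e+00,
       -3.25934496e-02, -2.15004565e-02]), 'eef_pos': array([ 0.59912698, -0.11964555,  0.25133901]), 'ee_rot': array([-3.14098395e+00, -1.62622176e-04,  1.96407050e+00]), 'force': array([-0.12283301,  0.27884283, -1.09732574]), 'moment': array([-0.03938258,  0.03174753,  0.01266446]), 'width': 0.0003265569807780592}
```

View pics/w1.png

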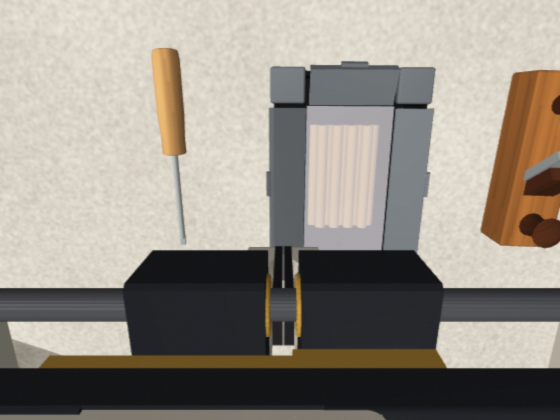

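The wrist view shows the case square to the tool: panel corners at (305,105) and (392,105), pad corners at (271,68) and (433,68). The side lugs at about row 183 should mark the middle of the long sides. I'll cross-check the position with these.

```bash
python3 - <<'E'
from h import *
from station import monitor
from scipy.spatial.transform import Rotation as Ro
s=monitor.get_state();f=grab_frame("wrist")
T=np.eye(4);T[:3,:3]=Ro.from_euler('xyz',s['ee_rot']).as_matrix();T[:3,3]=s['eef_pos']
V=np.linalg.inv(T@f["hand_eye"])
g=lambda u,z:ray(f,u,z,V)
A,B=g((271,68),.06),g((433,68),.06);P,Q=g((305,105),.057),g((392,105),.057)
print(A,B,np.linalg.norm(B-A),P,Q,np.linalg.norm(P-Q))
for a,b,L in((A,B,.1),(P,Q,.068)):
    y=(b-a)/np.linalg.norm(b-a);x=np.array([y[1],-y[0]]);
    print('centre',(a+b)/2+x*L,'yaw',np.degrees(np.arctan2(x[1],x[0])))
c=np.array([.573,-.0625]);t=np.radians(22.5);x=np.array([np.cos(t),np.sin(t)]);y=np.array([-x[1],x[0]])
for n,p in(("right",c-.064*y),("far",c+.092*x),("left",c+.064*y),("front",c-.092*x)):print(n,p)
E
```

```text
[ 0.51023148 -0.16773935] [ 0.45800775 -0.04164835] 0.13647805006304584 [ 0.52683931 -0.12910632] [ 0.49774447 -0.05884569] 0.07604647313321995
centre [ 0.57650883 -0.06642855] yaw 22.498111257085327
centre [ 0.57511825 -0.06795968] yaw 22.494390056267488
right [ 0.59749174 -0.12162829]
far [ 0.65799692 -0.02729312]
left [ 0.54850826 -0.00337171]
front [ 0.48800308 -0.09770688]
```

All views agree within 5 mm, so I'll use centre (0.5745, -0.065). Now pressing right.

```bash
python3 -m jog '[[[0,-0.0045,-0.03,0,0,0,0],[0,0,-0.04,0,0,0,0],[0,0,-0.04,0,0,0,0],[0,0,-0.031,0,0,0,0],[0,0,-0.005,0,0,0,0],[0,0,-0.005,0,0,0,0],[0,0,0,0,0,0,0]]]'
python3 -m jog '[[[0,0,-0.004,0,0,0,0],[0,0,-0.004,0,0,0,0],[0,0,-0.004,0,0,0,0],[0,0,-0.004,0,0,0,0],[0,0,0,0,0,0,0]]]'
```

```text
t: 3.58
eef_pos: [0.6, -0.1243, 0.1016]
ee_rot: [3.14, 0.001, 1.964]
force: [-0.0, 0.4, 0.0]
width: 0.0004
t: 4.2
eef_pos: [0.5993, -0.1241, 0.0852]
ee_rot: [-3.141, 0.0, 1.964]
force: [-3.1, 1.1, 8.9]
width: 0.0004
```

```bash
python3 -m jog '[[[0,0,-0.001,0,0,0,0],[0,0,-0.001,0,0,0,0],[0,0,0,0,0,0,0]]]'
python3 -m jog '[[[0,0,0.02,0,0,0,0],[0,0,0.03,0,0,0,0],[0,0,0,0,0,0,0]]]'
python3 - <<'E'
from h import *
f=grab_frame("side");cv2.imwrite("pics/d2.png",cv2.resize(f["pixels"][150:250,225:365,::-1],None,fx=5,fy=5,interpolation=2))
f=grab_frame("scene");cv2.imwrite("pics/s2.png",cv2.resize(f["pixels"][130:250,185:315,::-1],None,fx=5,fy=5,interpolation=2))
E
```

```text
t: 4.58
eef_pos: [0.5994, -0.1241, 0.0849]
ee_rot: [3.141, 0.001, 1.965]
force: [-7.6, 2.9, 23.0]
width: 0.0007
t: 4.95
eef_pos: [0.6007, -0.124, 0.1347]
ee_rot: [3.138, 0.001, 1.964]
force: [-1.2, 0.5, 0.2]
width: 0.0008
```

View pics/d2.png

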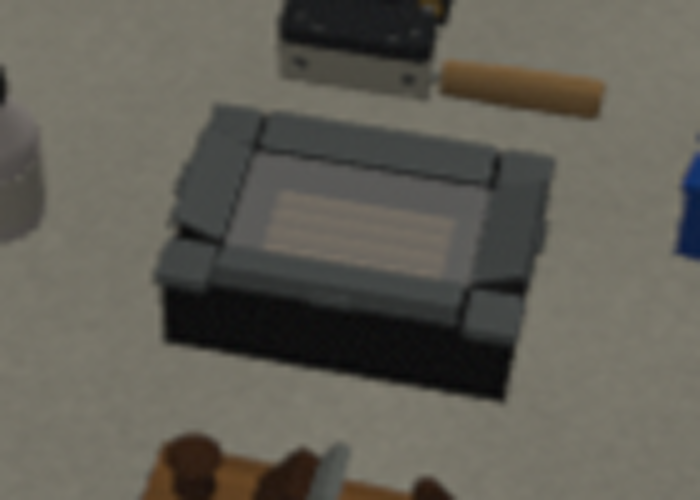

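View pics/s2.png

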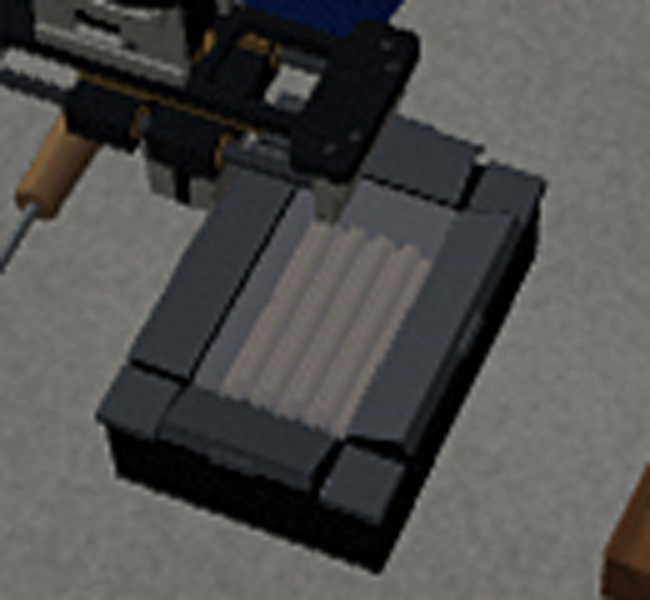

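Right now lies flush with its corner pads (side crop row ~155). The tip bottoms out at TCP z ≈ 0.085 with a firm force. Next is far: (+0.059, +0.094), then down.

```bash
python3 -m jog '[[[0.02,0.03,0,0,0,0,0],[0.02,0.032,0,0,0,0,0],[0.019,0.032,0,0,0,0,0],[0,0,-0.025,0,0,0,0],[0,0,-0.007,0,0,0,0],[0,0,0,0,0,0,0]]]'
python3 -m jog '[[[0,0,-0.004,0,0,0,0],[0,0,-0.004,0,0,0,0],[0,0,-0.004,0,0,0,0],[0,0,-0.004,0,0,0,0],[0,0,-0.001,0,0,0,0],[0,0,-0.001,0,0,0,0],[0,0,0,0,0,0,0]]]'
python3 -m jog '[[[0,0,0.02,0,0,0,0],[0,0,0.03,0,0,0,0],[0,0,0,0,0,0,0]]]'
```

```text
t: 5.8
eef_pos: [0.6576, -0.0306, 0.0996]
ee_rot: [-3.139, -0.0, 1.963]
force: [-0.2, 0.9, 0.3]
width: 0.0001
t: 6.68
eef_pos: [0.6581, -0.0304, 0.085]
ee_rot: [3.141, 0.001, 1.964]
force: [-8.4, 1.5, 19.4]
width: 0.0004
t: 7.05
eef_pos: [0.6595, -0.0302, 0.1349]
ee_rot: [3.138, 0.001, 1.964]
force: [-0.7, 0.7, 0.0]
width: 0.0007
```

Same bottoming-out signature as before. Next is left at (0.550, -0.006): (-0.1095, +0.024).

```bash
python3 -m jog '[[[-0.037,0.008,0,0,0,0,0],[-0.037,0.008,0,0,0,0,0],[-0.0355,0.008,0,0,0,0,0],[0,0,-0.025,0,0,0,0],[0,0,-0.007,0,0,0,0],[0,0,0,0,0,0,0]]]'
python3 -m jog '[[[0,0,-0.004,0,0,0,0],[0,0,-0.004,0,0,0,0],[0,0,-0.004,0,0,0,0],[0,0,-0.004,0,0,0,0],[0,0,-0.001,0,0,0,0],[0,0,-0.001,0,0,0,0],[0,0,0,0,0,0,0]]]'
python3 -m jog '[[[0,0,0.02,0,0,0,0],[0,0,0.03,0,0,0,0],[0,0,0,0,0,0,0]]]'
```

```text
t: 7.8
eef_pos: [0.5487, -0.0065, 0.0998]
ee_rot: [-3.14, -0.0, 1.963]
force: [0.2, 0.5, -0.0]
width: 0.0002
t: 8.68
eef_pos: [0.5491, -0.0063, 0.0848]
ee_rot: [3.141, 0.001, 1.964]
force: [-9.2, 2.1, 24.9]
width: 0.0004
t: 9.05
eef_pos: [0.5503, -0.006, 0.1347]
ee_rot: [3.137, 0.001, 1.964]
force: [-0.0, 0.0, 0.6]
width: 0.0004
```

Front at (0.4895, -0.100): (-0.061, -0.094).

```bash
python3 -m jog '[[[-0.02,-0.03,0,0,0,0,0],[-0.02,-0.032,0,0,0,0,0],[-0.021,-0.032,0,0,0,0,0],[0,0,-0.025,0,0,0,0],[0,0,-0.007,0,0,0,0],[0,0,0,0,0,0,0]]]'
python3 -m jog '[[[0,0,-0.004,0,0,0,0],[0,0,-0.004,0,0,0,0],[0,0,-0.004,0,0,0,0],[0,0,-0.004,0,0,0,0],[0,0,-0.001,0,0,0,0],[0,0,-0.001,0,0,0,0],[0,0,0,0,0,0,0]]]'
python3 -m jog '[[[0,0,0.02,0,0,0,0],[0,0,0.04,0,0,0,0],[-0.02,-0.04,0.05,0,0,0,0],[-0.02,-0.06,0.05,0,0,0,0],[0,-0.06,0,0,0,0,0],[0,-0.06,0,0,0,0,0],[0,-0.06,0,0,0,0,0],[0,-0.06,0,0,0,0,0],[0,0,0,0,0,0,0]]]'
python3 - <<'E'
from h import *
f=grab_frame("side");cv2.imwrite("pics/d3.png",cv2.resize(f["pixels"][150:250,225:365,::-1],None,fx=5,fy=5,interpolation=2))
f=grab_frame("scene");cv2.imwrite("pics/s3.png",cv2.resize(f["pixels"][130:250,185:315,::-1],None,fx=5,fy=5,interpolation=2))
E
```

```text
t: 9.8
eef_pos: [0.4877, -0.1001, 0.1]
ee_rot: [-3.14, -0.0, 1.964]
force: [-0.5, 0.0, 0.7]
width: 0.0005
t: 10.68
eef_pos: [0.4884, -0.1, 0.0847]
ee_rot: [3.14, 0.001, 1.965]
force: [-9.4, 3.4, 27.3]
width: 0.0003
t: 11.8
eef_pos: [0.4531, -0.4275, 0.2264]
ee_rot: [-3.14, -0.001, 1.959]
force: [0.0, 1.3, 0.0]
width: 0.0004
```

View pics/d3.png

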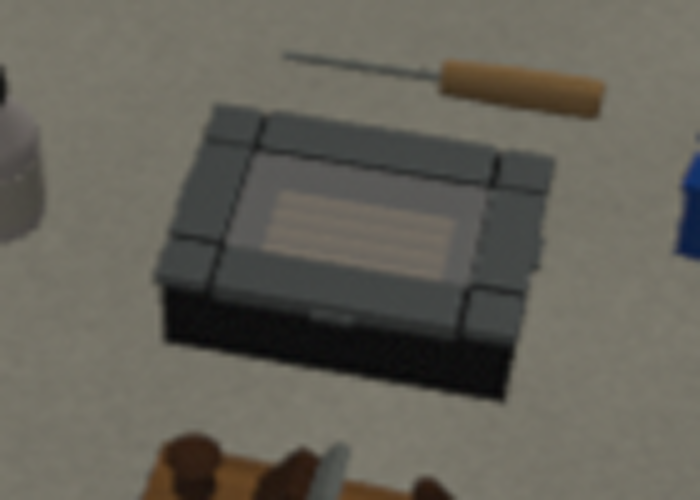

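View pics/s3.png

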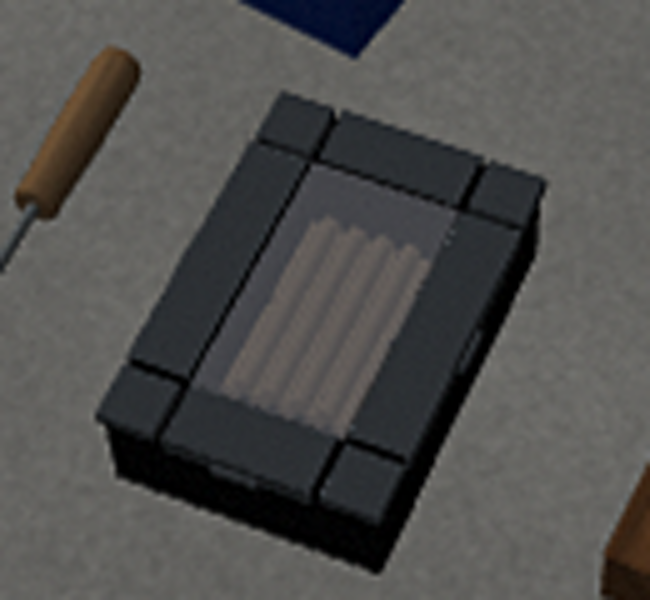

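Both views show all four sections flush with the corner pads, with thin, even gaps. The case corners sit at the same pixels as before, for example scene crop (545,182). The arm is clear, so I'm handing in.

```bash
python3 -c "
from station import job_done,monitor
print(job_done(),monitor.get_state()['force'])"
```

```text
the job is handed in; nothing more can be done
the job is handed in; nothing more can be done
```

I pressed all four rim sections of the black case's lid down with closed fingertips, in the order right, far, left, front, and handed the job in at about 12 s.

- **Presses:** each one bottomed out with the fingertips at about 60 mm, the shut height. The vertical force at that point was 19–27 N.
- **Final pictures:** in the scene and side views all four sections lie flush with the corner pads.
- **Case and bystanders:** the case sits at the same pixels as before. The arm never came down near the plane, the screwdriver or the glue bottle. The screwdriver and the visible parts of the other two look unmoved, but I did not measure them.
- **Arm:** it was well clear of everything when I handed in.
- **Disagreements and limits:** the camera estimates of the case centre differed by about 5 mm, and I used a middle value. The joint angles can't be read, so "shut" rests on the pictures and the fingertip heights. The hand-in gave no verdict, and the force reading I tried to take after it was not available.

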